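# Seat the row of snap caps on the cooling block

### The job

Run your fingertips along the row of four violet snap caps on the aluminium cooling block, starting at the yellow-marked end, so that each cap in turn is pressed fully home with a light touch. Do not lean hard on the block, shove it away or lift it, and leave the dishes, flask and vial where they stand. Finish with the hand clear.

Things in the scene. Friction and masses are not known exactly. Their poses are not given: they have to be found in the camera images.
- block: loose aluminium cooling block, 190 x 76 x 40 mm, about 1.5 kg, standing on the bench. Origin: centre of its underside; z up; its x axis runs along the row of four caps, from the yellow-marked end (-x end, yellow stripe across the top and a yellow end face) to the unmarked end; its flat top is at 40 mm.
- cap1_top (a point): highest point of snap cap 1, on its axis (block x = -57 mm, y = 0). Each cap is a violet shallow dome 30 mm across, the four in one straight row at 38 mm pitch, cap 1 nearest the yellow end, cap 4 farthest. The dome is 4 mm high from its edge to its top. Not yet seated, the top stands about 7 mm above the block's top; fully seated, 4 mm.
- cap2_top (a point): highest point of snap cap 2, on its axis (block x = -19 mm, y = 0). Same as cap 1.
- cap3_top (a point): highest point of snap cap 3, on its axis (block x = 19 mm, y = 0). Same as cap 1.
- cap4_top (a point): highest point of snap cap 4, on its axis (block x = 57 mm, y = 0). Same as cap 1.
- cap1 (a joint): how far cap 1 has been pressed down into the block, m: 0 = standing proud, 0.003 = fully seated (hard stop). Takes about 3 N all the way and stays where it is left. A fingertip sliding along the row at the seated height rides up the dome and presses the cap down.
- cap2 (a joint): how far cap 2 has been pressed down into the block, m: 0 = standing proud, 0.003 = fully seated (hard stop). Same as cap 1.
- cap3 (a joint): how far cap 3 has been pressed down into the block, m: 0 = standing proud, 0.003 = fully seated (hard stop). Same as cap 1.
- cap4 (a joint): how far cap 4 has been pressed down into the block, m: 0 = standing proud, 0.003 = fully seated (hard stop). Same as cap 1.
- dishes: bystander: stack of three culture dishes, brown and teal, 92 mm across, 48 mm high, loose as one piece. Origin: centre of its underside.
- flask: bystander: small empty conical flask of greenish glass with a red stopper, 62 mm across the foot, 80 mm high. Origin: centre of its underside.
- vial: bystander: white vial with green screw cap, 30 mm across, 59 mm high. Origin: centre of its underside.
Mind the look-alikes: they are no part of the job. Of the things that look like the block, take the one that is farthest to the robot's left at the start.

How it is judged:
On the way, in this order (a step that is already met when the one before it is completed fails the run):
1. cap 1 is pressed home, the first, by the yellow end (value of joint cap1 above 0.0022 m).
2. cap 2 is pressed home, after cap 1 (value of joint cap2 above 0.0022 m).
3. cap 3 is pressed home, after cap 2 (value of joint cap3 above 0.0022 m).
4. cap 4 is pressed home, after cap 3 (value of joint cap4 above 0.0022 m).
At the end, for the whole second after the job is handed in: All four caps are pressed down at least 2.2 of their 3 mm; the block lies flat and still on the bench within 30 mm of where it began; dishes, flask and vial stand upright within 20 mm of where they were (value of joint each of cap1, cap2, cap3, cap4 above 0.0022 m and linear speed of block below 0.01 m/s and height (world z) of block below 0.006 m and angle between block's own z axis and vertical below 0.05 rad and distance of block from where it was at the start of the episode below 0.03 m and distance of each of dishes, flask, vial from where it was at the start of the episode below 0.02 m and angle between each of dishes, flask, vial's own z axis and vertical below 0.2 rad); the robot touches nothing.
It fails at once if the block is lifted or tipped (height (world z) of block above 0.01 m or angle between block's own z axis and vertical above 0.12 rad).
It fails at once if the block is shoved more than 30 mm (distance of block from where it was at the start of the episode above 0.03 m).
It fails at once if the hand leans on the block or its caps with more than 40 N (contact force between any of the fingers, the arm and block above 40 N).
It fails at once if a bystander is moved more than 20 mm, lifted or tipped (distance of any of dishes, flask, vial from where it was at the start of the episode above 0.02 m or angle between any of dishes, flask, vial's own z axis and vertical above 0.3 rad).
It also fails if it takes over 45 s, if anything falls off the work surface, if the arm or the gripper's body presses on something with over 40 N, if the wrist force passes 120 N, or if a joint passes its speed limit or range.

### The arm

A 6-joint arm with a two-finger parallel gripper is mounted at the origin on the work surface. World frame = base frame: x ahead of the robot, y to its left, z up, the work surface at z = 0. Lengths are in m, angles in rad, forces in N, time in s.
With the tool pointing down it reaches from about 0.35 to 0.975 m from the base axis. Payload 4.9 kg.
Tool frame: the origin (TCP) lies on the mounting face of the last link; the fingertips stand 173 mm ahead of it and the grasp point (between the pads) lies 155 mm ahead of it; x points along the fingers, z is the direction in which the jaws open and shut, and the axes are right-handed (so a half turn about x gives the same grasp; the last joint's range is limited). The gripper opens to 85 mm and grips with 20 to 120 N. Pads are 22 mm wide; open, the fingers measure 114 mm over their backs; the gripper's body (76 mm by 85 mm) begins 54 mm behind the grasp point. The pads swing forward as they close: fully open they stand 13 mm farther back than shut.
Start: joints at [1.211, 0.053, 1.613, -0, 1.476, -0.119], TCP at [0.149, 0.607, 0.405] pointing down, gripper open.
Joint ranges: [-3.01, 3.01], [-1.01, 2.22], [0.06, 2.58], [-1.02, 4.17], [0.09, 2.62], [-3.14, 3.14]. Speed limits (rad/s): [2.57, 2.57, 3.14, 3.14, 3.14, 3.14].

### API

Orientations are given as a rotation vector (axis times angle).
In Python, from station import get_obs, get_image, get_calibration, finish_job, look_for, masks_of, tip_of gives the robot as it stands.
- The arm moves only by the tool carry_out, never from a script. Its argument "increments" is a list of rows, each a list of 3 entries, a list of its own where there are three numbers: the turn, a rotation vector about the world's x, y, z in units of 0.1 rad (1.0 is 0.1 rad), then the shift along the world's x, y, z in units of 20 mm (1.0 is 20 mm), then the opening, from 0 (shut) to 1 (fully open). A call has 1 to 8 rows; each row shifts and turns the pose as measured when the row begins; what a row does not reach is not made up. A row lasts 1/10 s, in which the tool goes at most 50 mm and 8.59 degrees, less where a joint would pass 70% of its speed; a pose out of reach is approached as far as the arm can. A call with a number of a shift or a turn outside -1 to 1 is refused whole. A call with a gripper value outside its range is refused whole. The fingers move at their own pace and stop on an object; "squeeze" is the grip in N (left out, the last holds). Time passes only in rows, so rows that do not move let the fingers close. It gives the time, the measured TCP pose, the force and the opening at its end, in the units of the state.
- get_obs(): the state, without advancing time (a new reading comes with each control period).
- get_image(name): name is "side" or "top"; returns (picture, depth): 400x640x3 uint8, blue, green, red; 400x640 float32, m along the optical axis (not along the pixel's ray), 0 where there is no reading.
- get_calibration(name): a dict with "fx", "fy", "cx", "cy" (pixels), "position" and "orientation" of the camera in the world. Camera axes: x right, y down, z forward; pixel columns grow to the right and rows downward; lengths in m; the calibration is good to about 2 mm. A picture is of the moment at which its call begins. get_calibration takes no time and is no camera call.
- finish_job(): hands the job in, once; it reports no verdict.
Trained networks look in the newest picture that a camera, given by its name, has taken for a name from the list of things; names that differ only in an ending like _2 or _b are one class to them, and where a whole thing is asked for, a point or a joint stands for the part that bears it (a point fixed in the world has none). Each returns a list of dicts, best first, with "p" (0 to 1); they miss things now and then, are a little off and sometimes report something else, mostly with a low value. They report only what shows in the picture. A call takes as long as a camera call. They do not tell look-alikes from the thing itself.
- look_for(camera, query): "centre" ([column, row] in pixels, amid what is visible of it).
- masks_of(camera, query): "region" (400x640 bool, what is visible of it) and "centre" ([column, row] in pixels, amid what is visible of it).
- tip_of(camera, query): "centre" ([column, row] in pixels: a listed point, or the origin of a listed thing).
The state is a dict: "t": time; "q": joint angles; "dq": joint speeds; "effort": joint torques, N m; "tool_pos": TCP position; "tool_rot": TCP orientation; "contact_force": force on the tool from outside, world axes, zero at the start; "wrist_torque": the same for the moment, N m; "opening": finger opening in m.
Only numpy, scipy, OpenCV 4.12 (cv2) and the standard library are available. Lean on these libraries where they do the work, as an engineer would, in place of code of your own. Each camera call takes 0.05 s, during which the arm holds its last target.

## Working session

There is one attempt and no reset: what is moved stays moved. The work goes in short steps, Python scripts to look and compute and a tool call to move; the robot and the scene stay as the last step left them, time stands still between calls to the robot, and variables do not carry over. Pictures are saved under pics/ and viewed, and the job is handed in when it is done.

Besides the shell and the picture viewer there is one more tool, called after "Emit:" by a JSON object that holds its "op" and its "data". carry_out: Moves the arm, as the interface text tells. Shifts and turns lie within -1 to 1; 1 stands for 20 mm of shift or 0.1 rad of turn. Its arguments: {"type":"object","properties":{"increments":{"type":"array","items":{"type":"array"}},"squeeze":{"type":"number"}},"required":["increments"]}

```bash
mkdir -p pics; python3 - <<'E'
from station import *
import cv2
o=get_obs();print(o)
for n in("top","side"):
    im,d=get_image(n);cv2.imwrite(f"pics/{n}0.png",im);print(n,get_calibration(n))
    for q in("block","cap1_top"):
        print(q,[(round(r["p"],2),[round(float(x),1) for x in r["centre"]]) for r in (look_for if q=="block" else tip_of)(n,q)])
E
```

```text
{'t': 0.0, 'q': array([ 1.21101421e+00,  5.33774068e-02,  1.61427435e+00, -6.78415965e-06,
        1.47598872e+00, -1.18994676e-01]), 'dq': array([-0.00191621, -0.00063057,  0.00025503, -0.00045919,  0.00022235,
       -0.00082881]), 'effort': array([-8.97542814e-04, -3.93701792e+01, -3.70173562e+01, -2.12835416e-04,
        7.50994252e-03,  6.25903382e-06]), 'tool_pos': array([0.14894733, 0.60672552, 0.40346165]), 'tool_rot': array([-1.03116727,  1.31532323,  1.02938214]), 'contact_force': array([0.46257499, 0.22720738, 0.5165431 ]), 'wrist_torque': array([ 0.01778906,  0.03011913, -0.06168953]), 'opening': 0.08532312592667715}
top {'fx': 429.79692339627314, 'fy': 429.79692339627314, 'cx': 322.4828720463274, 'cy': 197.04536912248213, 'position': array([ 0.43518022, -0.03651693,  1.06517869]), 'orientation': array([-2.11692635,  2.15014726, -0.16163553])}
block [(0.84, [410.4, 143.8]), (0.8, [358.9, 233.2]), (0.73, [462.3, 234.5])]
cap1_top [(0.46, [336.0, 245.5]), (0.41, [409.8, 160.0])]
side {'fx': 419.4565233263332, 'fy': 419.4565233263332, 'cx': 325.3116981183316, 'cy': 199.53821491890153, 'position': array([ 0.22006627, -0.58922634,  0.66340661]), 'orientation': array([-2.24216032,  0.64323498, -0.29751833])}
block [(0.96, [443.9, 248.8]), (0.74, [315.6, 245.3])]
cap1_top [(0.7, [424.1, 250.1]), (0.58, [375.0, 311.7]), (0.44, [293.7, 224.3])]
```

View pics/top0.png

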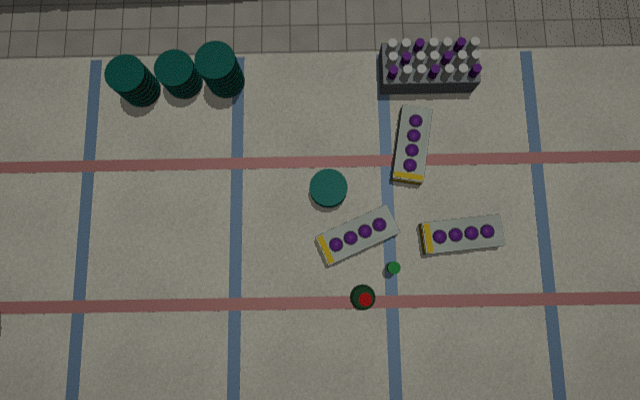

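View pics/side0.png

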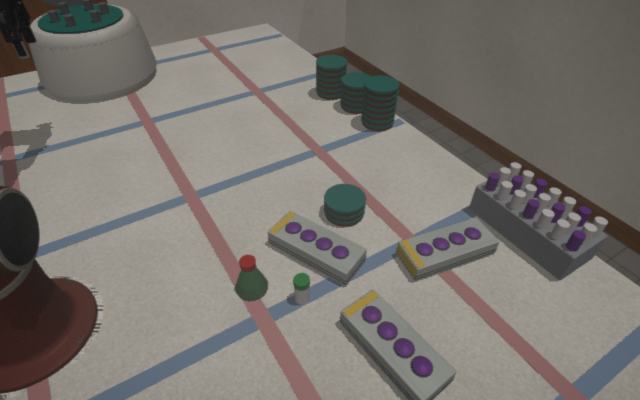

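The top view has image-up = world +x and image-left = +y. The target is therefore the leftmost block, at about (359,233), with its yellow end at about (327,249). The dishes are at (328,188), the vial at (393,268) and the flask at (362,297).

```bash
cat > h.py <<'E'
from station import *
import numpy as np, cv2
from scipy.spatial.transform import Rotation as R
def ray(cam,px):
    c=get_calibration(cam);d=np.array([(px[0]-c["cx"])/c["fx"],(px[1]-c["cy"])/c["fy"],1.])
    return np.array(c["position"]),R.from_rotvec(c["orientation"]).apply(d)
def atz(cam,px,z):
    p,d=ray(cam,px);return p+d*(z-p[2])/d[2]
def atd(cam,px,dep):
    p,d=ray(cam,px);return p+d*dep
def blobs(cam,im,box):
    hsv=cv2.cvtColor(im,cv2.COLOR_BGR2HSV);m=cv2.inRange(hsv,(130,80,30),(165,255,255))
    n,l,s,c=cv2.connectedComponentsWithStats(m)
    return [(c[i],s[i,4]) for i in range(1,n) if s[i,4]>40 and box[0]<c[i][0]<box[2] and box[1]<c[i][1]<box[3]]
E
python3 - <<'E'
from h import *
np.set_printoptions(precision=4,suppress=True)
for n,box in(("top",(315,200,400,265)),("side",(265,210,362,275))):
    im,d=get_image(n)
    P=[]
    for c,a in blobs(n,im,box):
        p=atz(n,c,.045);P.append(p);u,v=np.round(c).astype(int);print(n,c,a,p,atd(n,c,d[v,u]))
    P=np.array(sorted(P,key=lambda p:-p[1]));v=P[-1]-P[0];print(P.mean(0),np.degrees(np.arctan2(v[1],v[0])),np.linalg.norm(v))
for q,px in(("dish",(328,188)),("vial",(393,268)),("flask",(362,297))):print(q,atz("top",px,.05))
o=get_obs();M=R.from_rotvec(o["tool_rot"]).as_matrix();print(M,o["tool_pos"])
E
```

```text
top [378.9024 224.2439] 123 [ 0.5326 -0.1614  0.045 ] [ 0.5325 -0.1612  0.0469]
top [364.5702 230.7273] 121 [ 0.5178 -0.1269  0.045 ] [ 0.5178 -0.127   0.0442]
top [350.1429 237.5079] 126 [ 0.5022 -0.0923  0.045 ] [ 0.502  -0.0921  0.0489]
top [335.6   244.048] 125 [ 0.4874 -0.0576  0.045 ] [ 0.4873 -0.0576  0.0452]
[ 0.51   -0.1096  0.045 ] -66.4351003060438 0.11325292947088873
side [293.0185 227.2222] 108 [ 0.4853 -0.0598  0.045 ] [ 0.4844 -0.0617  0.0472]
side [308.2269 234.9748] 119 [ 0.5008 -0.0944  0.045 ] [ 0.4993 -0.0969  0.0481]
side [323.622  243.1732] 127 [ 0.5153 -0.1289  0.045 ] [ 0.5147 -0.1299  0.0463]
side [340.0294 251.5662] 136 [ 0.5307 -0.1636  0.045 ] [ 0.5298 -0.1649  0.0469]
[ 0.508  -0.1117  0.045 ] -66.37108051157514 0.11331595056263973
dish [ 0.6213 -0.0419  0.05  ]
vial [ 0.4296 -0.1899  0.05  ]
flask [ 0.3648 -0.1159  0.05  ]
[[-0.0001 -0.9711  0.2385]
 [-0.0003  0.2385  0.9711]
 [-1.      0.     -0.0003]] [0.149  0.6069 0.4045]
```

Emit:
{"op": "carry_out", "data": {"increments": [[[0,0,0.82],[0.5,-1,0],0],[[0,0,0.82],[0.5,-1,0],0],[[0,0,0.82],[0.5,-1,0],0],[[0,0,0.82],[0.5,-1,0],0],[[0,0,0.82],[0.5,-1,0],0],[[0,0,0.82],[0.5,-1,0],0],[[0,0,0.82],[0.5,-1,0],0],[[0,0,0.82],[0.5,-1,0],0]], "squeeze": 40}}

```text
t: 1.2
tool_pos: [0.23, 0.4427, 0.4045]
tool_rot: [-1.53, 0.963, 1.53]
contact_force: [0.4, -0.0, -0.1]
opening: -0.0005
```

Emit:
{"op": "carry_out", "data": {"increments": [[[0,0,0],[0.5,-1,0],0],[[0,0,0],[0.5,-1,0],0],[[0,0,0],[0.5,-1,0],0],[[0,0,0],[0.5,-1,0],0],[[0,0,0],[0.5,-1,0],0],[[0,0,0],[0.5,-1,0],0],[[0,0,0],[0.5,-1,0],0],[[0,0,0],[0.5,-1,0],0]]}}

```text
t: 2.0
tool_pos: [0.3118, 0.2755, 0.4058]
tool_rot: [-1.532, 0.957, 1.53]
contact_force: [-0.0, 0.2, -0.1]
opening: -0.0001
```

Emit:
{"op": "carry_out", "data": {"increments": [[[0,0,0],[0.5,-1,0],0],[[0,0,0],[0.5,-1,0],0],[[0,0,0],[0.5,-1,0],0],[[0,0,0],[0.5,-1,0],0],[[0,0,0],[0.5,-1,0],0],[[0,0,0],[0.5,-1,0],0],[[0,0,0],[0.5,-1,0],0],[[0,0,0],[0.5,-1,0],0]]}}

```text
t: 2.8
tool_pos: [0.3935, 0.1082, 0.4076]
tool_rot: [-1.535, 0.953, 1.525]
contact_force: [-0.6, -0.6, 0.3]
opening: 0.0003
```

Emit:
{"op": "carry_out", "data": {"increments": [[[0,0,0],[0.57,-1,-0.4],0],[[0,0,0],[0.57,-1,-0.4],0],[[0,0,0],[0.57,-1,-0.4],0],[[0,0,0],[0.57,-1,-0.4],0],[[0,0,0],[0.57,-1,-0.4],0],[[0,0,0],[0.57,-1,-0.4],0],[[0,0,0],[0.57,-1,-0.4],0],[[0,0,0],[0.57,-1,-0.4],0]]}}

```text
t: 3.6
tool_pos: [0.4875, -0.0594, 0.3447]
tool_rot: [-1.539, 0.949, 1.516]
contact_force: [0.7, 0.6, -0.4]
opening: -0.0
```

Emit:
{"op": "carry_out", "data": {"increments": [[[0,0,0],[0,0,-0.9],0],[[0,0,0],[0,0,-0.9],0],[[0,0,0],[0,0,-0.9],0],[[0,0,0],[0,0,-0.9],0],[[0,0,0],[0,0,0],0]]}}

```text
t: 4.1
tool_pos: [0.4884, -0.0626, 0.2704]
tool_rot: [-1.537, 0.952, 1.512]
contact_force: [-0.0, 1.1, -0.7]
opening: 0.0002
```

```bash
python3 - <<'E'
from h import *
np.set_printoptions(precision=4,suppress=True)
o=get_obs();M=R.from_rotvec(o["tool_rot"]).as_matrix();print(M,o["tool_pos"],o["q"],o["contact_force"])
print("tip",o["tool_pos"]+.173*M[:,0])
for n in("top","side"):
    im,d=get_image(n);cv2.imwrite(f"pics/{n}1.png",cv2.resize(im[150:350,220:480],None,fx=3,fy=3) if n=="side" else im)
E
```

```text
[[ 0.0186 -0.9031 -0.429 ]
 [ 0.0035 -0.429   0.9033]
 [-0.9998 -0.0183 -0.0048]] [ 0.4884 -0.0626  0.2704] [-0.2806 -0.1501  2.0416  0.009   1.2332 -2.2978] [-0.0261  1.1125 -0.6872]
tip [ 0.4917 -0.062   0.0975]
```

View pics/side1.png

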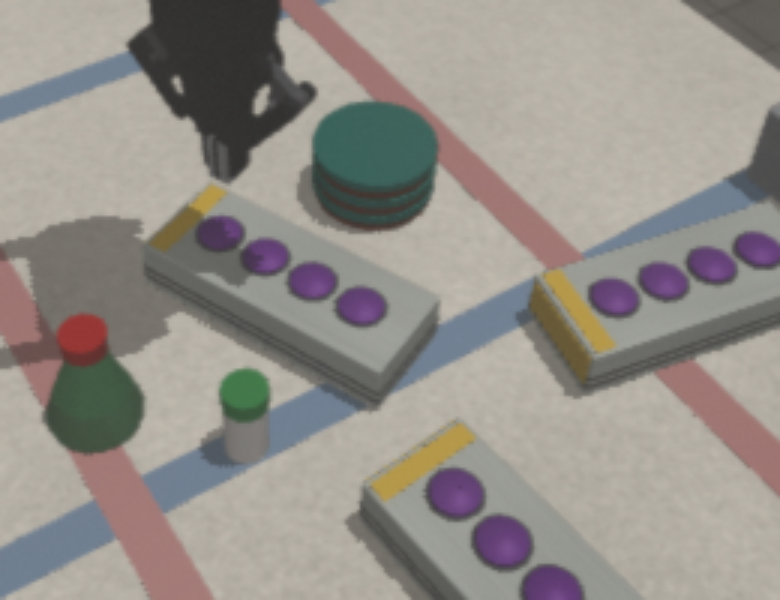

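Emit:
{"op": "carry_out", "data": {"increments": [[[-0.04,0.19,-0.31],[-0.11,0.2,-0.6],0],[[0,0,0],[0,0,-0.6],0],[[0,0,0],[0,0,-0.5],0],[[0,0,0],[0,0,0],0]]}}

```text
t: 4.6
tool_pos: [0.4895, -0.0593, 0.2432]
tool_rot: [-1.519, 0.981, 1.493]
contact_force: [-0.9, -0.7, 0.4]
opening: 0.0
```

```bash
cat > s.py <<'E'
from h import *
np.set_printoptions(precision=5,suppress=True)
o=get_obs();M=R.from_rotvec(o["tool_rot"]).as_matrix();t=o["tool_pos"]+.173*M[:,0]
ax=np.array([.4003,-.9164]);e=t[:2]-np.array([.509,-.1107])
print("toolx",M[:,0],"jaw",M[:,2],"F",o["contact_force"],"t",o["t"]);print("tip",t,"along",e@ax,"off",e[0]*ax[1]*-1+e[1]*ax[0])
E
python3 s.py
```

```text
toolx [ 0.0138  -0.00498 -0.99989] jaw [-0.40145  0.91582 -0.0101 ] F [-0.86319 -0.67506  0.44143] t 4.6
tip [ 0.49187 -0.06019  0.07022] along -0.05314360246267534 off 0.004524866900049843
```

Emit:
{"op": "carry_out", "data": {"increments": [[[0.05,0.16,0],[-0.2,0.05,-0.3],0],[[0,0,0],[0,0,-0.3],0],[[0,0,0],[0,0,-0.1],0],[[0,0,0],[0,0,0],0]]}}

```text
t: 5.0
tool_pos: [0.4857, -0.0585, 0.2291]
tool_rot: [-1.506, 0.985, 1.508]
contact_force: [-0.1, 0.8, -0.6]
opening: 0.0001
```

```bash
python3 s.py
```

```text
toolx [-0.00165  0.00005 -1.     ] jaw [-0.40194  0.91567  0.00071] F [-0.10126  0.81412 -0.64328] t 5.0
tip [ 0.48537 -0.05854  0.0561 ] along -0.05726254620190461 off -0.0007740143299005478
```

Emit:
{"op": "carry_out", "data": {"increments": [[[0,0,0],[0,0,-0.2],0],[[0,0,0],[0,0,-0.15],0],[[0,0,0],[0,0,0],0]]}}

```text
t: 5.3
tool_pos: [0.4859, -0.0587, 0.2219]
tool_rot: [-1.507, 0.985, 1.508]
contact_force: [-0.2, -0.2, -0.4]
opening: 0.0
```

Emit:
{"op": "carry_out", "data": {"increments": [[[0,0,0],[0,0,-0.05],0],[[0,0,0],[0,0,-0.05],0]]}}

```text
t: 5.5
tool_pos: [0.486, -0.0587, 0.22]
tool_rot: [-1.507, 0.985, 1.507]
contact_force: [-0.8, 0.8, 3.5]
opening: -0.0002
```

Emit:
{"op": "carry_out", "data": {"increments": [[[0,0,0],[0,0,-0.06],0],[[0,0,0],[0,0,-0.05],0]]}}

```text
t: 5.7
tool_pos: [0.4862, -0.0587, 0.2184]
tool_rot: [-1.507, 0.985, 1.508]
contact_force: [-1.9, 0.6, 2.8]
opening: 0.0001
```

Emit:
{"op": "carry_out", "data": {"increments": [[[0,0,0],[0,0,-0.04],0]]}}

```text
t: 5.8
tool_pos: [0.4862, -0.0587, 0.2177]
tool_rot: [-1.507, 0.985, 1.508]
contact_force: [-1.5, 1.4, 2.1]
opening: -0.0
```

Emit:
{"op": "carry_out", "data": {"increments": [[[0,0,0],[0,0,-0.03],0]]}}

```text
t: 5.9
tool_pos: [0.4862, -0.0587, 0.2172]
tool_rot: [-1.507, 0.985, 1.508]
contact_force: [-2.5, 0.6, 3.1]
opening: 0.0002
```

Emit:
{"op": "carry_out", "data": {"increments": [[[0,0,0],[0,0,-0.02],0]]}}

```text
t: 6.0
tool_pos: [0.4863, -0.0587, 0.2171]
tool_rot: [-1.506, 0.985, 1.508]
contact_force: [-3.2, 1.0, 6.2]
opening: 0.0002
```

Emit:
{"op": "carry_out", "data": {"increments": [[[0,0,0],[0.08,-0.18,0.015],0],[[0,0,0],[0.08,-0.18,0],0]]}}

```text
t: 6.2
tool_pos: [0.4896, -0.0658, 0.2173]
tool_rot: [-1.508, 0.984, 1.508]
contact_force: [0.3, 0.6, 0.4]
opening: 0.0003
```

```bash
python3 s.py
```

```text
toolx [-0.00006 -0.00014 -1.     ] jaw [-0.40273  0.91532 -0.00011] F [0.25403 0.63634 0.36429] t 6.2
tip [ 0.48963 -0.06586  0.04432] along -0.04884656920744967 off 0.00020028366941616735
```

Emit:
{"op": "carry_out", "data": {"increments": [[[0,0,0],[0.08,-0.18,0],0],[[0,0,0],[0.08,-0.18,0],0],[[0,0,0],[0.08,-0.18,0],0]]}}

```text
t: 6.5
tool_pos: [0.4946, -0.0773, 0.2166]
tool_rot: [-1.505, 0.983, 1.509]
contact_force: [-1.9, 5.0, 2.3]
opening: 0.0002
```

Emit:
{"op": "carry_out", "data": {"increments": [[[0,0,0],[0.08,-0.18,0],0],[[0,0,0],[0.08,-0.18,0],0]]}}

```text
t: 6.7
tool_pos: [0.4977, -0.0841, 0.2165]
tool_rot: [-1.5, 0.981, 1.512]
contact_force: [-2.8, 7.1, 7.2]
opening: 0.0
```

```bash
python3 s.py
```

```text
toolx [-0.00376  0.00649 -0.99997] jaw [-0.40138  0.91588  0.00746] F [-2.78805  7.08435  7.23479] t 6.7
tip [ 0.49709 -0.08302  0.04354] along -0.03013234679170103 off 0.00016303224455712848
```

Emit:
{"op": "carry_out", "data": {"increments": [[[-0.06,-0.04,0],[0.02,-0.05,0.05],0],[[-0.02,0,0],[0.06,-0.14,0],0]]}}

```text
t: 6.9
tool_pos: [0.4998, -0.0888, 0.2177]
tool_rot: [-1.51, 0.987, 1.504]
contact_force: [0.5, -0.1, -0.4]
opening: -0.0001
```

```bash
python3 s.py
```

```text
toolx [ 0.00163 -0.0036  -0.99999] jaw [-0.40167  0.91578 -0.00396] F [ 0.48423 -0.13822 -0.35433] t 6.9
tip [ 0.50009 -0.0894   0.04473] along -0.023088341308910344 off 0.0003649694706405193
```

Emit:
{"op": "carry_out", "data": {"increments": [[[0.02,0.01,0],[0.06,-0.14,-0.02],0],[[0,0,0],[0.03,-0.07,-0.01],0],[[0,0,0],[0,0,-0.01],0]]}}

```text
t: 7.2
tool_pos: [0.5021, -0.094, 0.2172]
tool_rot: [-1.508, 0.986, 1.505]
contact_force: [-2.2, 1.3, 4.1]
opening: -0.0002
```

```bash
python3 s.py
```

```text
toolx [ 0.00107 -0.00202 -1.     ] jaw [-0.40114  0.91602 -0.00228] F [-2.16214  1.29172  4.10082] t 7.2
tip [ 0.50228 -0.09435  0.04418] along -0.017672992004793962 off 0.00038148430810731795
```

Emit:
{"op": "carry_out", "data": {"increments": [[[0,0,0],[0,0,-0.02],0]]}}

```text
t: 7.3
tool_pos: [0.5022, -0.0941, 0.2171]
tool_rot: [-1.508, 0.986, 1.505]
contact_force: [-2.8, 2.6, 4.6]
opening: 0.0001
```

Emit:
{"op": "carry_out", "data": {"increments": [[[0.01,0.01,0],[0.06,-0.14,0.015],0],[[0,0,0],[0.07,-0.16,0.01],0],[[0,0,0],[0.07,-0.16,0.01],0]]}}

```text
t: 7.6
tool_pos: [0.5062, -0.1036, 0.2174]
tool_rot: [-1.508, 0.986, 1.506]
contact_force: [-0.9, -0.7, -0.6]
opening: 0.0
```

```bash
python3 s.py
```

```text
toolx [ 0.00022 -0.00182 -1.     ] jaw [-0.40198  0.91565 -0.00176] F [-0.88013 -0.69156 -0.57214] t 7.6
tip [ 0.50623 -0.10388  0.04443] along -0.007357997688105395 off 0.0001936616557042907
```

Emit:
{"op": "carry_out", "data": {"increments": [[[0,0,0],[0.07,-0.16,0.01],0],[[0,0,0],[0.07,-0.16,0.015],0],[[-0.02,-0.01,0],[0.07,-0.16,0.015],0]]}}

```text
t: 7.9
tool_pos: [0.5105, -0.114, 0.2177]
tool_rot: [-1.509, 0.987, 1.506]
contact_force: [-2.4, 4.9, 3.6]
opening: -0.0002
```

```bash
python3 s.py
```

```text
toolx [ 0.00007 -0.00289 -1.     ] jaw [-0.40146  0.91587 -0.00267] F [-2.3901   4.86346  3.62007] t 7.9
tip [ 0.51051 -0.11453  0.0447 ] along 0.004113967791117731 off -0.0001453787067219345
```

Emit:
{"op": "carry_out", "data": {"increments": [[[0,0,0],[0.07,-0.16,0],0],[[0,0,0],[0.07,-0.16,0],0],[[0,0,0],[0.06,-0.14,0],0]]}}

```text
t: 8.2
tool_pos: [0.515, -0.1237, 0.2181]
tool_rot: [-1.508, 0.986, 1.506]
contact_force: [-0.3, -0.1, 1.8]
opening: 0.0001
```

```bash
python3 s.py
```

```text
toolx [-0.00002 -0.00172 -1.     ] jaw [-0.40154  0.91584 -0.00157] F [-0.28951 -0.14077  1.83621] t 8.2
tip [ 0.515   -0.12398  0.04514] along 0.014569601085466698 off 0.0001825433117534983
```

Emit:
{"op": "carry_out", "data": {"increments": [[[0,0,0],[0.06,-0.14,-0.025],0],[[0,0,0],[0.03,-0.06,-0.025],0],[[0,0,0],[0,0,-0.02],0]]}}

```text
t: 8.5
tool_pos: [0.5174, -0.1286, 0.2173]
tool_rot: [-1.509, 0.986, 1.505]
contact_force: [-1.2, 1.9, 2.8]
opening: -0.0001
```

Emit:
{"op": "carry_out", "data": {"increments": [[[0,0,0],[0,0,-0.01],0]]}}

```text
t: 8.6
tool_pos: [0.5175, -0.1287, 0.2172]
tool_rot: [-1.508, 0.986, 1.505]
contact_force: [-1.8, 1.6, 4.1]
opening: 0.0002
```

```bash
python3 s.py
```

```text
toolx [ 0.00092 -0.00219 -1.     ] jaw [-0.4011   0.91603 -0.00238] F [-1.84409  1.57532  4.11602] t 8.6
tip [ 0.51763 -0.12903  0.04421] along 0.020251952570042444 off 0.0005695626826380043
```

Emit:
{"op": "carry_out", "data": {"increments": [[[0,0,0],[0,0,-0.02],0]]}}

```text
t: 8.7
tool_pos: [0.5175, -0.1286, 0.2171]
tool_rot: [-1.508, 0.986, 1.505]
contact_force: [-2.9, 2.1, 6.0]
opening: -0.0001
```

Emit:
{"op": "carry_out", "data": {"increments": [[[0.02,0.01,0],[0.06,-0.14,0.02],0],[[0,0,0],[0.07,-0.16,0.01],0],[[0,0,0],[0.07,-0.16,0.01],0],[[0,0,0],[0.07,-0.16,0.01],0]]}}

```text
t: 9.1
tool_pos: [0.5228, -0.1418, 0.2172]
tool_rot: [-1.509, 0.986, 1.507]
contact_force: [-0.6, 0.1, 0.3]
opening: -0.0002
```

```bash
python3 s.py
```

```text
toolx [-0.00008 -0.0021  -1.     ] jaw [-0.40216  0.91557 -0.00189] F [-0.60467  0.06874  0.29184] t 9.1
tip [ 0.52282 -0.14212  0.04417] along 0.03432276442703224 off 8.682224373005899e-05
```

Emit:
{"op": "carry_out", "data": {"increments": [[[0,0,0],[0.07,-0.16,0.02],0],[[-0.02,-0.01,0],[0.07,-0.16,0.02],0],[[0,0,0],[0.07,-0.16,0.01],0]]}}

```text
t: 9.4
tool_pos: [0.527, -0.1516, 0.2177]
tool_rot: [-1.506, 0.986, 1.508]
contact_force: [-1.9, 3.2, 2.9]
opening: 0.0001
```

Emit:
{"op": "carry_out", "data": {"increments": [[[0,0,0],[0.07,-0.16,0],0],[[0,0,0],[0.06,-0.14,0],0]]}}

```text
t: 9.6
tool_pos: [0.5301, -0.1582, 0.2181]
tool_rot: [-1.507, 0.986, 1.507]
contact_force: [-0.7, 0.5, 1.2]
opening: 0.0002
```

```bash
python3 s.py
```

```text
toolx [-0.00078 -0.00131 -1.     ] jaw [-0.40174  0.91575 -0.00089] F [-0.73761  0.53002  1.1581 ] t 9.6
tip [ 0.52995 -0.15843  0.04515] along 0.05212309157109292 off 9.729051467824781e-05
```

Emit:
{"op": "carry_out", "data": {"increments": [[[0,0,0],[0.06,-0.14,-0.025],0],[[0,0,0],[0.03,-0.06,-0.025],0],[[0,0,0],[0,0,-0.02],0],[[0,0,0],[0,0,-0.015],0]]}}

```text
t: 10.0
tool_pos: [0.5326, -0.1633, 0.2172]
tool_rot: [-1.508, 0.986, 1.505]
contact_force: [-1.2, 2.2, 5.4]
opening: 0.0002
```

Emit:
{"op": "carry_out", "data": {"increments": [[[0,0,0],[0,0,-0.02],0]]}}

```text
t: 10.1
tool_pos: [0.5327, -0.1633, 0.2171]
tool_rot: [-1.508, 0.986, 1.506]
contact_force: [-2.9, 1.7, 6.8]
opening: -0.0
```

Emit:
{"op": "carry_out", "data": {"increments": [[[0,0,0],[0,0,0.5],0],[[0,0,0],[0,0,1],0],[[0,0,0],[0,0,1],0],[[0,0,0],[0,0,1],0],[[0,0,0],[0,0,1],0],[[0,0,0],[0,0,1],0],[[0,0,0],[0,0,1],0],[[0,0,0],[0,0,1],0]]}}

```text
t: 10.9
tool_pos: [0.53, -0.1633, 0.3698]
tool_rot: [-1.509, 0.992, 1.509]
contact_force: [-0.1, -0.3, -0.3]
opening: -0.0003
```

Emit:
{"op": "carry_out", "data": {"increments": [[[0,0,0],[0,1,0],0],[[0,0,0],[0,1,0],0],[[0,0,0],[0,1,0],0],[[0,0,0],[0,1,0],0],[[0,0,0],[0,1,0],0],[[0,0,0],[0,1,0],0],[[0,0,0],[0,1,0],0],[[0,0,0],[0,1,0],0]]}}

```text
t: 11.7
tool_pos: [0.5299, -0.0013, 0.3786]
tool_rot: [-1.524, 0.996, 1.487]
contact_force: [0.4, -0.3, 0.0]
opening: -0.0002
```

Emit:
{"op": "carry_out", "data": {"increments": [[[0,0,0],[0,1,0],0],[[0,0,0],[0,1,0],0],[[0,0,0],[0,1,0],0],[[0,0,0],[0,1,0],0],[[0,0,0],[0,1,0],0],[[0,0,0],[0,1,0],0],[[0,0,0],[0,1,0],0],[[0,0,0],[0,0,0],0]]}}

```text
t: 12.5
tool_pos: [0.5286, 0.1453, 0.3812]
tool_rot: [-1.534, 0.994, 1.479]
contact_force: [1.1, -0.2, -0.6]
opening: -0.0002
```

```bash
python3 - <<'E'
from h import *
np.set_printoptions(precision=4,suppress=True)
for n,box in(("top",(315,200,400,265)),("side",(265,210,362,275))):
    im,d=get_image(n)
    cv2.imwrite(f"pics/{n}2.png",im if n=="top" else cv2.resize(im[150:350,220:480],None,fx=3,fy=3))
    for c,a in blobs(n,im,box): print(n,c,a,atz(n,c,.045))
E
```

```text
top [378.8972 224.1682] 107 [ 0.5328 -0.1614  0.045 ]
top [364.5596 230.7706] 109 [ 0.5177 -0.1269  0.045 ]
top [350.0556 237.4074] 108 [ 0.5025 -0.0921  0.045 ]
top [335.5487 244.3186] 113 [ 0.4867 -0.0575  0.045 ]
side [292.9681 227.5   ] 94 [ 0.4849 -0.0604  0.045 ]
side [308.0784 235.3333] 102 [ 0.5   -0.095  0.045]
side [323.7315 243.4722] 108 [ 0.5151 -0.1297  0.045 ]
side [339.9217 251.8435] 115 [ 0.5302 -0.1641  0.045 ]
```

View pics/side2.png

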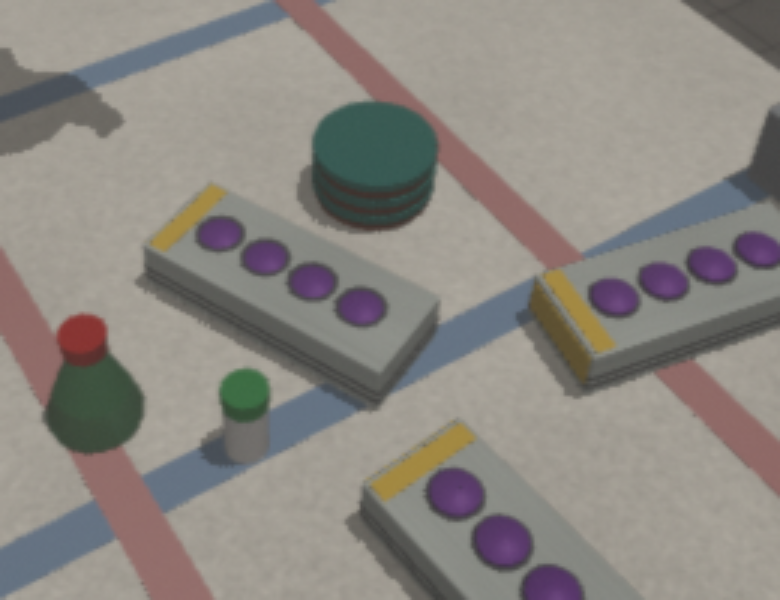

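View pics/top2.png

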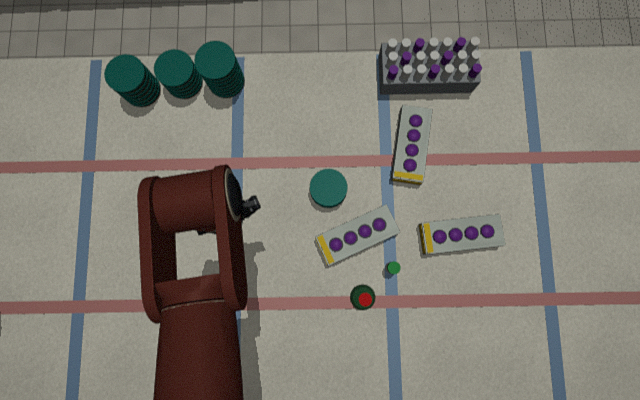

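The four caps look equally low, the block and bystanders are unmoved, and the hand is clear.

```bash
python3 -c "
from station import *
print(finish_job())"
```

```text
the job is handed in; nothing more can be done
None
```

I ran the shut fingertips along the leftmost block from the yellow end, pressing caps 1 to 4 in order, then lifted off, moved the hand well clear and handed the job in. `finish_job()` gave no verdict.

- **Caps:** over each cap I pressed down until the fingertips were at about 44.1 mm, the seated height. The caps' travel reads as about 2.9 of 3 mm, judged from tip height and force. I did not re-measure each cap by depth, because the depth readings are only good to about 2 mm. In both cameras all four violet patches shrank and dropped evenly.
- **Force:** the highest readings were about 7 N downward on cap 4 and, riding up onto cap 2, about 7 N each sideways and vertical. Readings came only at the end of each move, so a brief peak in between could have gone unseen. On cap 2 the tip dipped about 0.5 mm too low, and I corrected it at once.
- **Scene:** the cap centres in the pictures moved less than 1 mm, so the block is where it began. Dishes, flask and vial look unmoved and upright. The hand touched nothing at the end: it was about 0.2 m to the side with the tips about 0.2 m up.

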